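# Slip the finish sample under the clipboard's spring clip

## Robot

A 7-joint arm with a two-finger parallel gripper is mounted at the origin on the work surface. World frame = base frame: x ahead of the robot, y to its left, z up, the work surface at z = 0. Lengths are in m, angles in rad, forces in N, time in s.
With the tool pointing down it reaches from about 0.4 to 0.875 m from the base axis. Payload 19.3 kg.
Tool frame: the origin (TCP) lies on the centre line of the jaws, within the pads' length; the fingertips stand 14 mm ahead of it and the grasp point (between the pads) lies 5 mm behind it; x points along the fingers, y is the direction in which the jaws open and shut, and the axes are right-handed (so a half turn about x gives the same grasp; the last joint's range is limited). The gripper opens to 85 mm and grips with 20 to 120 N. Pads are 22 mm wide; open, the fingers measure 114 mm over their backs; the gripper's body (76 mm by 85 mm) begins 54 mm behind the grasp point. The pads swing forward as they close: fully open they stand 13 mm farther back than shut.
Start: joints at [-1.26, 0.521, -0.036, 1.599, 0.021, 1.021, -0.113], TCP at [0.232, 0.58, 0.245] pointing down, gripper open.
Joint ranges: [-2.91, 2.91], [-0.3, 2.13], [-1.5, 1.42], [0.17, 2.43], [-1.26, 4.41], [0.16, 1.93], [-2.52, 2.52]. Speed limits (rad/s): [1.89, 1.89, 2.39, 2.39, 3.01, 3.01, 3.01].

## Interface

Orientations are given as [roll, pitch, yaw] about the fixed x, y, z axes, in that order (R = Rz(yaw) Ry(pitch) Rx(roll)).
In Python, from workcell import monitor, optics, bot gives the robot as it stands.
- The arm moves only by the tool arm_command, never from a script. Its arguments are lists of equal length, an entry for each row: "delta_pos": the shift along the tool's x, y, z as a fraction of full scale, a list of three; "rotation": the turn, a rotation vector about the tool's x, y, z as a fraction of full scale, a list of three. In form: {"delta_pos": [[dx, dy, dz], ...], "rotation": [[wx, wy, wz], ...]}. A call has 1 to 10 rows; each row shifts and turns the pose as measured when the row begins, along the tool's axes as they then stand; what a row does not reach is not made up. Full scale, the value 1, is 30 mm for a shift and 6 degrees for a turn. A row lasts 1/10 s, in which the tool goes at most 50 mm and 8.59 degrees, less where a joint would pass 70% of its speed; a pose out of reach is approached as far as the arm can. A call with a number of a shift or a turn outside -1 to 1 is refused whole. A call with a gripper value outside its range is refused whole. "gripper" is the closure, from -1 (fully open) to 1 (shut), so that 0 is half open, set as the call begins (left out, the last holds). The fingers move at their own pace and stop on an object; "grip_force" is the grip in N (left out, the last holds). Time passes only in rows, so rows that do not move let the fingers close. It gives the time, the measured TCP pose, the force and the opening at its end, in the units of the state.
- monitor.observe(): the state, without advancing time (a new reading comes with each control period).
- optics.grab_frame(name): name is "scene" or "top" or "wrist"; returns the picture (420x560x3 uint8, red, green, blue); there is no depth.
- optics.camera_params(name): a dict with "fx", "fy", "cx", "cy" (pixels), "dist_coeffs" ([k1, k2, p1, p2, k3] as OpenCV has them; the pictures are not rectified), "origin" and "rotation" of the camera in the world. Camera axes: x right, y down, z forward; pixel columns grow to the right and rows downward; lengths in m; the calibration is good to about 2 mm. A picture is of the moment at which its call begins: read the wrist's pose just before it. camera_params takes no time and is no camera call; for the wrist camera it gives the pose at the moment of the call.
- bot.job_done(): hands the job in, once; it reports no verdict.
The state is a dict: "clock": time; "qpos": joint angles; "qd": joint speeds; "joint_efforts": joint torques, N m; "position": TCP position; "tool_rot": TCP orientation; "force": force on the tool from outside, world axes, zero at the start; "moment": the same for the moment, N m; "grip_width": finger opening in m.
Only numpy, scipy, OpenCV 4.12 (cv2) and the standard library are available. Lean on these libraries where they do the work, as an engineer would, in place of code of your own. Each camera call takes 0.05 s, during which the arm holds its last target. There are 200 camera calls.

## Task

Put the long finish sample under the spring clip of the job clipboard without lifting or tipping it: press the clip's rear tongue down with one fingertip and hold it there so the jaw lifts, and with the other fingertip push the sample beneath the raised jaw, straight, roughly centred and right home against the clip's base plate. Then let the tongue up so the jaw clamps the sample, and move clear; leave everything else on the bench where it is.

Things in the scene. Friction and masses are not known exactly. Their poses are not given: they have to be found in the camera images.
- clipboard: Brown clipboard with paper sheet, screwed flat to the bench: 250 x 170 mm, 4 mm thick (upper face 4 mm over the bench). Origin at bench height under the clip's hinge pin, on the centre line. x runs along the board from the jaw's side to the rear tongue, the way the sample is pushed; y across, z up. Board spans x -190 to +60 mm, y -85 to +85 mm. All x below are in this frame.
- clip_stop (a point): Foot of the front face of the clip's fixed base plate, an upright steel flange 68 mm wide (y), 7 mm high, at x = -9 mm on the board's upper face, behind the jaw. The sample is home when its long edge meets it.
- clip (a joint): Steel spring clip, a rocker 66 mm wide on a pin 11 mm above the board. rad: 0 = at rest, jaw down almost on the sheet; grows as the tongue is pressed; 0.60 = stop. Jaw's edge above the board: 14 mm at 0.60, 12 at 0.50, 9 at 0.38. A spring closes it; holding it at the stop takes 8.5 N near the pin, 6 N at mid-tongue, 4 N at the tip. Pushing the sample at the lowered jaw does not lift it.
- clip_jaw (a point): Middle of the underside of the jaw's rolled edge (66 mm long along y, 4 mm thick); moves with the clip. At rest at x = -20 mm, 0.8 mm above the board, the jaw's front face being at x = -22 mm; raised, it swings up and about 3 mm towards the sample.
- clip_tongue (a point): Middle of the upper face of the press tongue, a steel plate 52 mm wide (y), 32 mm long; moves with the clip. At rest it slopes up to the rear at 34 degrees: this point 20 mm, its tip 29 mm above the board's upper face. At the stop it is level, spans x = +12 to +44 mm, upper face 3.5 mm above the board's upper face, and a fingertip can slide along it. Nothing stands close behind it.
- sample: The long finish sample: flat hardwood strip 28 (its x) x 80 (its y) x 9 mm thick, 13 to 22 g, three finish bands on top, loose on the sheet in front of the jaw, its long side roughly along the jaw. Origin centre of underside, z up. Home: x = -23 mm in the clipboard's frame. Clamped, the clip reads about 0.38.
- square_sample: Another sample, 42 x 42 x 9 mm, lying on the sheet's lower part; leave it. Origin centre of underside.
- pencil: Stub of a flat carpenter's pencil, 14 x 7 mm, about 100 mm long along its x, lying on the sheet's lower part; leave it.
- block_plane: Steel block plane, 160 x 50 x 46 mm, beside the clipboard; leave it. Origin centre of its sole, toe and knob to its +x.
- marking_gauge: Wooden marking gauge, 200 mm beam along its x, 58 x 60 mm head, beside the clipboard; leave it.
- tumbler: Steel tumbler with black lid, 82 mm across, 154 mm high, beyond the clipboard; leave it. Origin centre of underside.
- glue_bottle: Closed glue bottle, 56 mm across, 150 mm high, beyond the clipboard; leave it. Origin centre of underside.
- file: File with wooden handle, 300 mm long along its x, 26 mm high, lying beyond the clipboard; leave it.

How it is judged:
By the outcome, as a careful person would: the job done as asked, in the order asked, and still so for the second after the job is handed in, with the robot touching nothing.
It also fails if it takes over 64 s, if anything falls off the work surface, if the arm or the gripper's body presses on something with over 40 N, if the wrist force passes 120 N, or if a joint passes its speed limit or range.

## Working session

There is one attempt and no reset: what is moved stays moved. The work goes in short steps, Python scripts to look and compute and a tool call to move; the robot and the scene stay as the last step left them, time stands still between calls to the robot, and variables do not carry over. Pictures are saved under pics/ and viewed, about 8 in all and at most 12, crops included, and the job is handed in when it is done.

Besides the shell and the picture viewer there is one more tool, called after "Call:" as name(argument=value, ...), one argument or row to a line, values as JSON. arm_command: Moves the arm, as the interface text tells. Its arguments: {"type":"object","properties":{"delta_pos":{"type":"array","items":{"type":"array","items":{"type":"number"}}},"rotation":{"type":"array","items":{"type":"array","items":{"type":"number"}}},"gripper":{"type":"number"},"grip_force":{"type":"number"}},"required":["delta_pos","rotation"]}

```bash
mkdir -p pics; python3 - <<'E'
from workcell import monitor, optics, bot
import cv2
print(monitor.observe())
for n in ("scene","top"):
    im=optics.grab_frame(n); cv2.imwrite(f"pics/{n}0.png",im[:,:,::-1]); print(n,optics.camera_params(n))
E
```

```text
{'clock': 0.0, 'qpos': array([-1.26020652,  0.5219904 , -0.03631578,  1.59998502,  0.02118402,
        1.02107556, -0.11283773]), 'qd': array([ 8.35778698e-05, -3.16970219e-04,  3.36416471e-04, -9.79563537e-04,
        7.93315354e-04, -3.32404076e-04,  1.70665976e-04]), 'joint_efforts': array([ 3.33796470e-04, -9.27108908e+01,  1.97965264e+00, -3.69944394e+01,
        1.77357491e-02,  8.08576267e-03, -7.17046561e-06]), 'position': array([0.23220486, 0.57993684, 0.24474879]), 'tool_rot': array([-1.5078491 ,  1.56972236, -1.88870547]), 'force': array([-0.19548609,  0.13178023,  0.34231342]), 'moment': array([-0.01379966,  0.02739143, -0.01831647]), 'grip_width': 0.08531336382880639}
scene {'fx': 545.4559408002449, 'fy': 545.4559408002449, 'cx': 274.6622714876196, 'cy': 203.44538175717446, 'dist_coeffs': array([-0.21755582,  0.        ,  0.        ,  0.        ,  0.        ]), 'origin': array([1.44731407, 0.02079236, 0.75219703]), 'rotation': array([-2.24421079,  0.02103809,  1.57955812])}
top {'fx': 439.49242937388954, 'fy': 439.49242937388954, 'cx': 276.75770136820626, 'cy': 209.0849409921275, 'dist_coeffs': array([-0.13420703,  0.        ,  0.        ,  0.        ,  0.        ]), 'origin': array([0.45429226, 0.00378548, 0.80382664]), 'rotation': array([-2.94007831, -0.00313722, -1.5208789 ])}
```

View pics/top0.png

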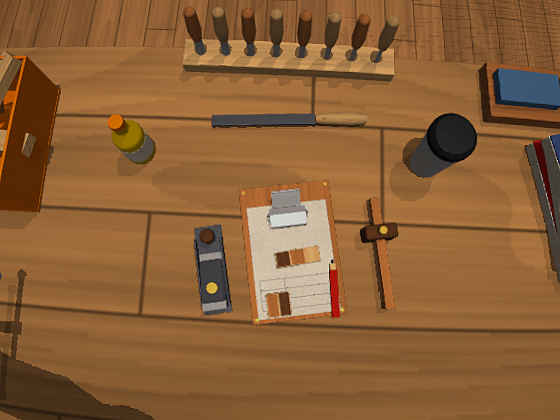

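View pics/scene0.png

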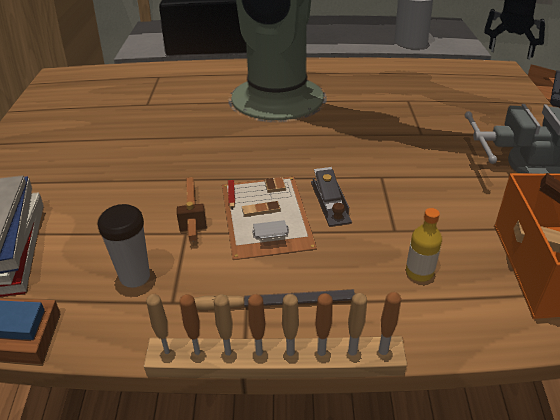

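```bash
cat > h.py <<'E'
import numpy as np, cv2
from scipy.spatial.transform import Rotation as R
from workcell import monitor, optics, bot
def cam(n):
    p=optics.camera_params(n); K=np.array([[p['fx'],0,p['cx']],[0,p['fy'],p['cy']],[0,0,1.]])
    return K,p['dist_coeffs'],R.from_euler('xyz',p['rotation']).as_matrix(),p['origin']
def back(c,uv,z):
    K,d,Rm,o=c
    n=cv2.undistortPoints(np.array(uv,float).reshape(-1,1,2),K,d).reshape(-1,2)
    r=np.c_[n,np.ones(len(n))]@Rm.T
    return o+r*((np.reshape(z,(-1,))-o[2])/r[:,2])[:,None]
def proj(c,P):
    K,d,Rm,o=c
    return cv2.projectPoints((np.array(P,float)-o)@Rm,np.zeros(3),np.zeros(3),K,d)[0].reshape(-1,2)
E
python3 - <<'E'
from h import *
c=cam("top")
P=back(c,[(240,192),(327,181),(344.5,312),(254,323)],0.004)
print(P.round(4)); print([np.linalg.norm(P[i]-P[(i+1)%4]).round(4) for i in range(4)])
S=back(c,[(275,253),(318,246.5),(320.5,260),(278,267.5)],0.013);print(S.round(4))
im=cv2.imread("pics/top0.png")[175:330,232:352]
cv2.imwrite("pics/topc.png",cv2.resize(im,None,fx=3.8,fy=3.8,interpolation=cv2.INTER_CUBIC))
E
```

```text
[[ 0.6468  0.0799  0.004 ]
 [ 0.6764 -0.0826  0.004 ]
 [ 0.4357 -0.1212  0.004 ]
 [ 0.4089  0.0396  0.004 ]]
[np.float64(0.1651), np.float64(0.2438), np.float64(0.163), np.float64(0.2413)]
[[ 0.5349  0.0085  0.013 ]
 [ 0.5505 -0.0686  0.013 ]
 [ 0.5263 -0.0739  0.013 ]
 [ 0.5092  0.0018  0.013 ]]
```

View pics/topc.png

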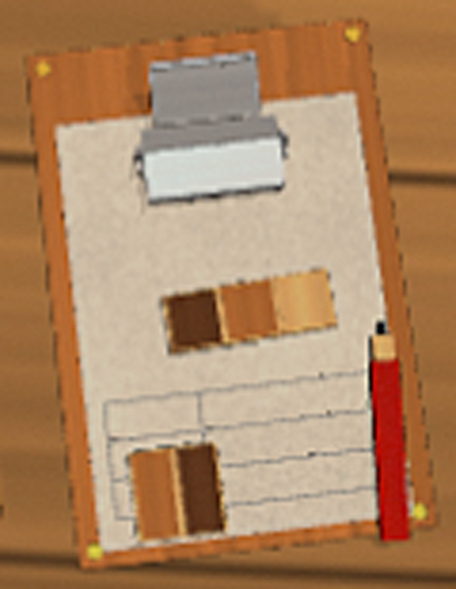

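```bash
cat > fit.py <<'E'
from h import *
from scipy.optimize import least_squares
def fitrect(c,uv,xy,z,x0):
    xy=np.array(xy)
    def W(p): 
        cs,s=np.cos(p[2]),np.sin(p[2]); return np.c_[p[0]+cs*xy[:,0]-s*xy[:,1],p[1]+s*xy[:,0]+cs*xy[:,1],np.full(len(xy),z)]
    r=least_squares(lambda p:(proj(c,W(p))-uv).ravel(),x0); return r.x,np.sqrt((r.fun**2).mean())
E
python3 - <<'E'
from fit import *
c=cam("top")
f=lambda L:(np.array(L,float)+.5)/3.8-.5+[232,175]
B,e=fitrect(c,f([(27,58),(368,20),(437,522),(85,568)]),[(.06,.085),(.06,-.085),(-.19,-.085),(-.19,.085)],.004,[.6,0,-.1]);print("board",B.round(4),e)
S,e=fitrect(c,f([(162,297),(327,268),(337,325),(170,353)]),[(.014,.04),(.014,-.04),(-.014,-.04),(-.014,.04)],.013,[.53,0,-.1]);print("sample",S.round(4),e)
J=back(c,f([(148,202),(283,187)]),.0045);print("jaw ends",J)
r=lambda P:(np.array(P)[...,:2]-B[:2])@np.array([[np.cos(B[2]),-np.sin(B[2])],[np.sin(B[2]),np.cos(B[2])]])
print("board frame: sample",r(S),"dyaw",np.degrees(S[2]-B[2]),"jaw",r(J))
T=back(c,f([(148,65),(256,53)]),.033);print("tongue tip",r(T))
o=monitor.observe();print(R.from_euler('xyz',o['tool_rot']).as_matrix().round(3))
E
```

```text
board [ 0.6073 -0.0112  0.1691] 0.7532910681848534
sample [ 0.5308 -0.0317  0.2168] 0.21191167998115587
jaw ends [[ 0.58183477  0.01903424  0.0045    ]
 [ 0.59248259 -0.04604855  0.0045    ]]
board frame: sample [-0.07887921 -0.00742991] dyaw 2.7350584707292875 jaw [[-0.02002337  0.03404064]
 [-0.020479   -0.03190584]]
tongue tip [[ 0.0408062   0.02662565]
 [ 0.04058559 -0.02510036]]
[[-0.     0.372  0.928]
 [-0.001  0.928 -0.372]
 [-1.    -0.001  0.   ]]
```

Call:
arm_command(
  delta_pos=[
    [0, -0.68, 0.73],
    [0, -0.6, 0.8],
    [0, -0.51, 0.86],
    [0, -0.42, 0.91],
    [0, -0.32, 0.95],
    [0, -0.22, 0.97],
    [0, -0.12, 0.99],
    [0, 0, 1],
    [0, 0.1, 1],
    [0, 0.2, 0.98],
  ],
  rotation=[
    [1, 0, 0],
    [1, 0, 0],
    [1, 0, 0],
    [1, 0, 0],
    [1, 0, 0],
    [1, 0, 0],
    [1, 0, 0],
    [1, 0, 0],
    [1, 0, 0],
    [0.75, 0, 0],
  ],
  gripper=1,
  grip_force=30,
)

```text
clock: 1.1
position: [0.3584, 0.2988, 0.2421]
tool_rot: [-1.014, 1.565, -2.45]
force: [0.2, 0.2, -0.3]
grip_width: -0.0002
```

```bash
cat > st.py <<'E'
from h import *
B=np.array([0.6073,-0.0112,0.1691])
def st(tx=None,ty=None,tz=None,B=B):
    o=monitor.observe(); M=R.from_euler('xyz',o['tool_rot']).as_matrix(); p=o['position']
    c,s=np.cos(B[2]),np.sin(B[2]); d=p[:2]-B[:2]
    bx,by=c*d[0]+s*d[1],-s*d[0]+c*d[1]
    print("t",round(o['clock'],2),"board x,y,z mm",(np.array([bx,by,p[2]])*1e3).round(1),"F",o['force'].round(1),"w",round(o['grip_width']*1e3,1))
    T=np.array([[0,c,s],[0,s,-c],[-1,0,0]])
    print(" rot to go (units of 6deg)",(np.degrees(R.from_matrix(M.T@T).as_rotvec())/6).round(2))
    if tx is not None:
        w=np.array([B[0]+c*tx-s*ty,B[1]+s*tx+c*ty,tz]); print(" to target, tool mm",((T.T@(w-p))*1e3).round(1)," now-axes",((M.T@(w-p))*1e3).round(1))
if __name__=="__main__":
    import sys; st(*[float(a)/1e3 for a in sys.argv[1:4]])
E
python3 st.py -72 -66 80
```

```text
t 1.1 board x,y,z mm [-193.2  347.5  242.1] F [ 0.2  0.2 -0.3] w -0.2
 rot to go (units of 6deg) [-0.33  0.03  0.05]
 to target, tool mm [162.1 121.2 413.5]  now-axes [162.6 136.1 408.6]
```

Call:
arm_command(
  delta_pos=[
    [0, 0.3, 1],
    [0, 0.3, 1],
    [0, 0.3, 1],
    [0, 0.3, 1],
    [0, 0.3, 1],
    [0, 0.3, 1],
    [0.2, 0.3, 1],
    [0.4, 0.3, 1],
    [0.5, 0.3, 1],
    [0.5, 0.3, 1],
  ],
  rotation=[
    [-0.33, 0, 0.05],
    [0, 0, 0],
    [0, 0, 0],
    [0, 0, 0],
    [0, 0, 0],
    [0, 0, 0],
    [0, 0, 0],
    [0, 0, 0],
    [0, 0, 0],
    [0, 0, 0],
  ],
)

```text
clock: 2.1
position: [0.5, 0.0055, 0.1944]
tool_rot: [0.814, 1.567, -0.588]
force: [1.2, 0.2, -0.2]
grip_width: -0.0002
```

```bash
python3 st.py -72 -66 80
```

```text
t 2.1 board x,y,z mm [-102.9   34.5  194.4] F [ 1.2  0.2 -0.2] w -0.2
 rot to go (units of 6deg) [ 0.    0.02 -0.02]
 to target, tool mm [114.4  30.9 100.5]  now-axes [114.8  30.6 100.2]
```

Call:
arm_command(
  delta_pos=[
    [0.5, 0.3, 1],
    [0.5, 0.3, 1],
    [0.5, 0.3, 1],
    [0.5, 0.2, 0.5],
    [0.3, 0, 0],
    [0, 0, 0],
  ],
  rotation=[
    [0, 0, 0],
    [0, 0, 0],
    [0, 0, 0],
    [0, 0, 0],
    [0, 0, 0],
    [0, 0, 0],
  ],
)

```text
clock: 2.7
position: [0.551, -0.101, 0.1197]
tool_rot: [-0.602, 1.567, -2.009]
force: [-2.1, 1.2, -0.2]
grip_width: 0.0
```

```bash
python3 st.py -72 -66 80; python3 - <<'E'
from h import *
print(optics.camera_params("wrist"))
im=optics.grab_frame("wrist");cv2.imwrite("pics/w1.png",im[:,:,::-1])
E
```

```text
t 2.7 board x,y,z mm [-70.6 -79.  119.7] F [-2.1  1.2 -0.2] w 0.0
 rot to go (units of 6deg) [-0.04  0.03  0.02]
 to target, tool mm [ 39.7  -1.4 -13. ]  now-axes [ 39.7  -1.4 -13.1]
{'fx': 324.96601367353003, 'fy': 324.96601367353003, 'cx': 283.0997323653744, 'cy': 206.124051930811, 'dist_coeffs': array([-0.07645419,  0.        ,  0.        ,  0.        ,  0.        ]), 'origin': array([ 0.53940726, -0.03391673,  0.24869877]), 'rotation': array([2.86305799e+00, 6.42664580e-04, 1.65329615e-01])}
```

View pics/w1.png

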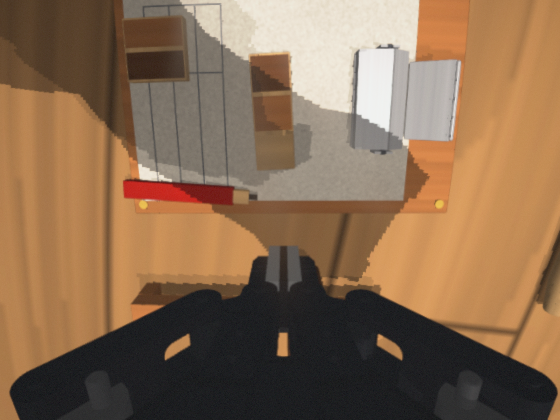

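```bash
python3 - <<'E'
from fit import *
from st import B
c=cam("wrist")
r=lambda P:((np.array(P)[...,:2]-B[:2])@np.array([[np.cos(B[2]),-np.sin(B[2])],[np.sin(B[2]),np.cos(B[2])]])*1e3).round(1)
print("board corners BL,BR",r(back(c,[(134,213),(449,213)],.004)))
S,e=fitrect(c,np.array([(250,53),(289,52),(296,168),(256,170)],float),[(-.014,.04),(.014,.04),(.014,-.04),(-.014,-.04)],.013,[.53,0,.17]);print("sample",r(S),np.degrees(S[2]-B[2]),e)
print("jaw front ends",r(back(c,[(357,46),(354,150)],.006)))
print("tongue tip",r(back(c,[(460,60),(455,140)],.033)))
print("pencil tip",r(back(c,[(256,197)],.008)),"square right edge",r(back(c,[(187,17),(189,80)],.013)))
print("finger tip ref px", proj(c,[monitor.observe()['position']-[0,0,.014]]),proj(c,[monitor.observe()['position']-[0,0,.027]]))
E
```

```text
board corners BL,BR [[-190.7  -86.4]
 [  63.   -87.4]]
sample [-77.8 -10.2] 2.5662837660114124 0.8039682697487068
jaw front ends [[-18.9  35.4]
 [-17.8 -37.1]]
tongue tip [[ 42.2  23.6]
 [ 44.7 -27.1]]
pencil tip [[-91.6 -72.6]] square right edge [[-134.6   53.2]
 [-135.7   12.5]]
finger tip ref px [[284.06247732 260.37890148]] [[283.99050193 249.51630487]]
```

Call:
arm_command(
  delta_pos=[
    [0.7, 0, -0.35],
    [0.7, 0, 0],
    [0.7, 0, 0],
    [0.5, 0, 0],
    [0, 0, 0],
    [0, 0, 0],
  ],
  rotation=[
    [0, 0, 0],
    [0, 0, 0],
    [0, 0, 0],
    [0, 0, 0],
    [0, 0, 0],
    [0, 0, 0],
  ],
)

```text
clock: 3.35
position: [0.5511, -0.0849, 0.0447]
tool_rot: [1.117, 1.566, -0.282]
force: [-0.3, -0.3, -0.5]
grip_width: -0.0004
```

```bash
python3 st.py -72 -68 24;  python3 - <<'E'
from h import *
im=optics.grab_frame("wrist");cv2.imwrite("pics/w2.png",im[:,:,::-1])
E
```

```text
t 3.35 board x,y,z mm [-67.8 -63.1  44.7] F [-0.3 -0.3 -0.5] w -0.4
 rot to go (units of 6deg) [ 0.02  0.02 -0.04]
 to target, tool mm [20.7 -4.2  4.9]  now-axes [20.7 -4.3  4.8]
```

View pics/w2.png

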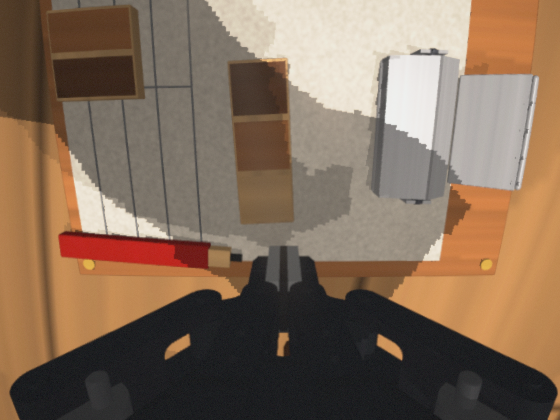

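Call:
arm_command(
  delta_pos=[
    [0.2, -0.07, 0.13],
    [0.2, 0, 0],
    [0, 0, 0],
  ],
  rotation=[
    [0, 0, 0],
    [0, 0, 0],
    [0, 0, 0],
  ],
)

```text
clock: 3.7
position: [0.5507, -0.0895, 0.0339]
tool_rot: [1.2, 1.563, -0.199]
force: [0.2, -0.5, 0.6]
grip_width: -0.0001
```

Call:
arm_command(
  delta_pos=[
    [0.13, 0, 0],
    [0, 0, 0],
  ],
  rotation=[
    [0, 0, 0],
    [0, 0, 0],
  ],
)

```text
clock: 3.9
position: [0.5508, -0.0897, 0.0298]
tool_rot: [1.204, 1.562, -0.197]
force: [0.3, 0.1, 0.5]
grip_width: -0.0003
```

```bash
python3 st.py -72 -68 24
```

```text
t 3.9 board x,y,z mm [-69.  -67.9  29.8] F [0.3 0.1 0.5] w -0.3
 rot to go (units of 6deg) [ 0.02  0.03 -0.07]
 to target, tool mm [ 5.8 -3.   0.1]  now-axes [ 5.8 -3.1  0.1]
```

Call:
arm_command(
  delta_pos=[
    [0.14, 0, 0],
    [0.14, 0, 0],
    [0, 0, 0],
  ],
  rotation=[
    [0, 0, 0],
    [0, 0, -0.07],
    [0, 0, 0],
  ],
)

```text
clock: 4.2
position: [0.551, -0.0897, 0.0207]
tool_rot: [0.021, 1.568, -1.379]
force: [0.2, -0.5, 0.1]
grip_width: -0.0002
```

```bash
python3 st.py -70 -54 21.5
```

```text
t 4.2 board x,y,z mm [-68.8 -67.9  20.7] F [ 0.2 -0.5  0.1] w -0.2
 rot to go (units of 6deg) [ 0.02  0.03 -0.  ]
 to target, tool mm [ -0.8  -1.2 -13.9]  now-axes [ -0.8  -1.2 -13.9]
```

Call:
arm_command(
  delta_pos=[
    [0, 0, -0.1],
    [0, 0, -0.1],
    [0, 0, -0.1],
    [0, 0, -0.1],
    [0, 0, -0.1],
    [0, 0, 0],
    [0, 0, 0],
  ],
  rotation=[
    [0, 0, 0],
    [0, 0, 0],
    [0, 0, 0],
    [0, 0, 0],
    [0, 0, 0],
    [0, 0, 0],
    [0, 0, 0],
  ],
)

```text
clock: 4.9
position: [0.5482, -0.073, 0.0208]
tool_rot: [0.061, 1.568, -1.338]
force: [-0.0, -0.2, 0.7]
grip_width: 0.0001
```

```bash
python3 st.py -70 -51.5 21.5;  python3 - <<'E'
from h import *
im=optics.grab_frame("wrist");cv2.imwrite("pics/w3.png",im[:,:,::-1])
E
```

```text
t 4.9 board x,y,z mm [-68.6 -51.   20.8] F [-0.  -0.2  0.7] w 0.1
 rot to go (units of 6deg) [ 0.02  0.03 -0.  ]
 to target, tool mm [-0.7 -1.4  0.5]  now-axes [-0.7 -1.4  0.5]
```

View pics/w3.png

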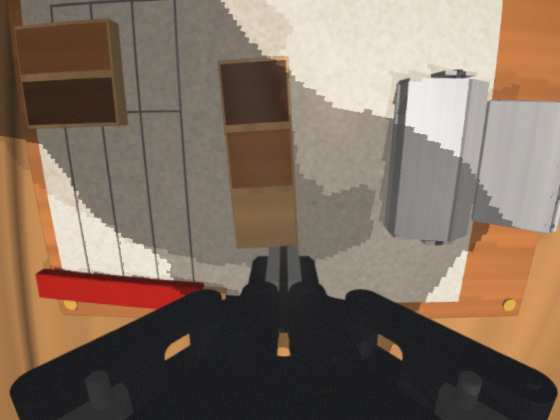

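```bash
cat > ms.py <<'E'
from fit import *
from st import B
import sys
c=cam("wrist")
r=lambda P:((np.array(P)[...,:2]-B[:2])@np.array([[np.cos(B[2]),-np.sin(B[2])],[np.sin(B[2]),np.cos(B[2])]])*1e3).round(1)
def sm(px):
    S,e=fitrect(c,np.array(px,float),[(-.014,.04),(.014,.04),(.014,-.04),(-.014,-.04)],.013,[.53,0,.17]);print("sample",r(S),np.degrees(S[2]-B[2]).round(1),e.round(2))
E
python3 - <<'E'
from ms import *
sm([(219,60),(287,57),(297,246),(235,248)])
print("jaw front ends",r(back(c,[(397,80),(389,238)],.008)), "tongue", r(back(c,[(488,100),(472,221)],.017)))
print("board bottom",r(back(c,[(70,316),(512,316)],.004)))
E
```

```text
sample [-79.1  -1.6] 3.0 0.83
jaw front ends [[-21.9  31.3]
 [-19.2 -39. ]] tongue [[ 13.6  24. ]
 [ 14.6 -27.5]]
board bottom [[-184.8  -87.1]
 [  56.7  -87. ]]
```

Call:
arm_command(
  delta_pos=[
    [0, 0, 0.15],
    [-0.6, 0, 0.05],
    [-0.4, -0.4, 0],
    [0, -0.7, -0.9],
    [0, -0.5, -0.97],
    [0.4, 0, 0],
    [0.2, 0, 0],
    [0, 0, 0],
  ],
  rotation=[
    [0, 0, 0],
    [0, 0, 0],
    [0, 0, 0],
    [0, 0, 0],
    [0, 0, 0],
    [0, 0, 0],
    [0, 0, 0],
    [0, 0, 0],
  ],
)

```text
clock: 5.75
position: [0.4878, -0.0349, 0.0343]
tool_rot: [0.218, 1.566, -1.185]
force: [-0.1, 0.1, 0.4]
grip_width: -0.0
```

```bash
python3 st.py -117 0 21.5
```

```text
t 5.75 board x,y,z mm [-121.8   -3.2   34.3] F [-0.1  0.1  0.4] w -0.0
 rot to go (units of 6deg) [-0.01  0.04 -0.01]
 to target, tool mm [12.8  4.8 -3.2]  now-axes [12.8  4.8 -3.3]
```

Call:
arm_command(
  delta_pos=[
    [0.3, 0.1, -0.1],
    [0.13, 0.1, 0],
    [0, 0.3, 0],
    [0, 0.2, 0],
    [0, 0.2, 0],
    [0, 0.2, 0],
    [0, 0.2, 0],
    [0, 0.2, 0],
    [0, 0, 0],
    [0, 0, 0],
  ],
  rotation=[
    [0, 0, 0],
    [0, 0, 0],
    [0, 0, 0],
    [0, 0, 0],
    [0, 0, 0],
    [0, 0, 0],
    [0, 0, 0],
    [0, 0, 0],
    [0, 0, 0],
    [0, 0, 0],
  ],
)

```text
clock: 6.75
position: [0.5373, -0.0257, 0.0207]
tool_rot: [0.371, 1.565, -1.034]
force: [-0.5, -0.6, -0.5]
grip_width: 0.0
```

```bash
python3 st.py -75 0 21.5;  python3 - <<'E'
from h import *
im=optics.grab_frame("wrist");cv2.imwrite("pics/w4.png",im[:,:,::-1])
E
```

```text
t 6.75 board x,y,z mm [-71.5  -2.5  20.7] F [-0.5 -0.6 -0.5] w 0.0
 rot to go (units of 6deg) [-0.03  0.05 -0.02]
 to target, tool mm [-0.8 -3.5 -2.5]  now-axes [-0.8 -3.5 -2.5]
```

View pics/w4.png

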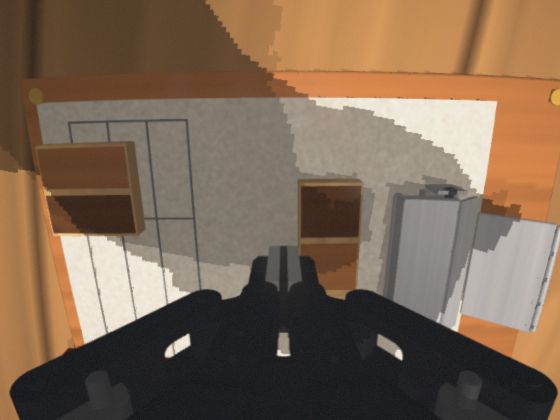

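```bash
python3 - <<'E'
from ms import *
P=back(c,[(299,181),(360,180),(359,245)],.013);print(r(P))
print("jaw",r(back(c,[(400,197),(391,290)],.008)))
print("tip", r(back(c,[(301,247)],.0067)), r(back(c,[(301,247)],.012)))
print(proj(c,[monitor.observe()['position']-[0,0,.014]]))
E
```

```text
[[-65.   37.7]
 [-38.8  38.1]
 [-37.3   8. ]]
jaw [[-18.7  29.2]
 [-18.2 -18.6]]
tip [[-63.4   4.4]] [[-63.7   6.7]]
[[284.02635621 260.33599564]]
```

Call:
arm_command(
  delta_pos=[
    [0, 0.1, 0],
    [0, 0.1, 0],
    [0, 0.03, 0],
    [0, 0, 0],
    [0, 0, 0],
  ],
  rotation=[
    [0, 0, 0],
    [0, 0, 0],
    [0, 0, 0],
    [0, 0, 0],
    [0, 0, 0],
  ],
)

```text
clock: 7.3
position: [0.5442, -0.0245, 0.0208]
tool_rot: [0.344, 1.565, -1.061]
force: [-0.3, 0.2, 0.4]
grip_width: 0.0003
```

```bash
python3 st.py -64.5 0 20.7
```

```text
t 7.3 board x,y,z mm [-64.4  -2.5  20.8] F [-0.3  0.2  0.4] w 0.3
 rot to go (units of 6deg) [-0.04  0.05 -0.02]
 to target, tool mm [ 0.1 -0.1 -2.5]  now-axes [ 0.1 -0.1 -2.5]
```

Retreat, raise, open to ~74 mm and move above the clip.

Call:
arm_command(
  delta_pos=[
    [0, -0.15, 0],
    [-0.6, 0, 0],
    [-0.8, 0, 0],
    [-0.6, 0.3, -0.08],
    [0, 0.8, 0],
    [0, 0.4, 0],
    [0, 0, 0],
    [0, 0, 0],
    [0, 0, 0],
  ],
  rotation=[
    [0, 0, 0],
    [0, 0, 0],
    [0, 0, 0],
    [-0.04, 0.05, -0.02],
    [0, 0, 0],
    [0, 0, 0],
    [0, 0, 0],
    [0, 0, 0],
    [0, 0, 0],
  ],
)

```text
clock: 8.2
position: [0.5801, -0.0159, 0.0825]
tool_rot: [-1.752, 1.567, 3.129]
force: [-0.2, 0.3, 0.2]
grip_width: -0.0001
```

Call:
arm_command(
  delta_pos=[
    [0, 0, 0],
    [0, 0, 0],
    [0, 0, 0],
    [0, 0, 0],
  ],
  rotation=[
    [0, 0, 0],
    [0, 0, 0],
    [0, 0, 0],
    [0, 0, 0],
  ],
  gripper=-0.74,
)

```text
clock: 8.6
position: [0.5785, -0.0164, 0.0822]
tool_rot: [-1.748, 1.565, 3.132]
force: [-0.2, -0.4, 0.3]
grip_width: 0.0581
```

```bash
python3 st.py -22.5 0 70;  python3 - <<'E'
from h import *
im=optics.grab_frame("wrist");cv2.imwrite("pics/w5.png",im[:,:,::-1])
E
```

```text
t 8.6 board x,y,z mm [-29.3  -0.2  82.2] F [-0.2 -0.4  0.3] w 58.1
 rot to go (units of 6deg) [-0.02 -0.01  0.05]
 to target, tool mm [12.2  6.8 -0.2]  now-axes [12.2  6.9 -0.2]
```

View pics/w5.png

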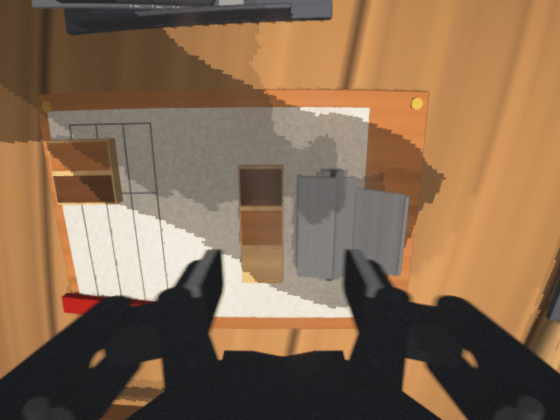

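Call:
arm_command(
  delta_pos=[
    [0.3, 0.22, 0],
    [0, 0, 0],
    [0, 0, 0],
    [0, 0, 0],
  ],
  rotation=[
    [0, 0, 0],
    [0, 0, 0],
    [0, 0, 0],
    [0, 0, 0],
  ],
)

```text
clock: 9.05
position: [0.5856, -0.015, 0.072]
tool_rot: [-1.745, 1.565, 3.135]
force: [-0.5, 0.4, -0.5]
grip_width: 0.074
```

```bash
python3 st.py -22.5 0 50;  python3 - <<'E'
from ms import *
im=optics.grab_frame("wrist");c=cam("wrist");import ms;ms.c=c
cv2.imwrite("pics/w6.png",im[:,:,::-1])
E
```

```text
t 9.05 board x,y,z mm [-22.1  -0.1  72. ] F [-0.5  0.4 -0.5] w 74.0
 rot to go (units of 6deg) [-0.01 -0.01  0.05]
 to target, tool mm [22.  -0.4 -0.1]  now-axes [22.  -0.3 -0.1]
```

View pics/w6.png

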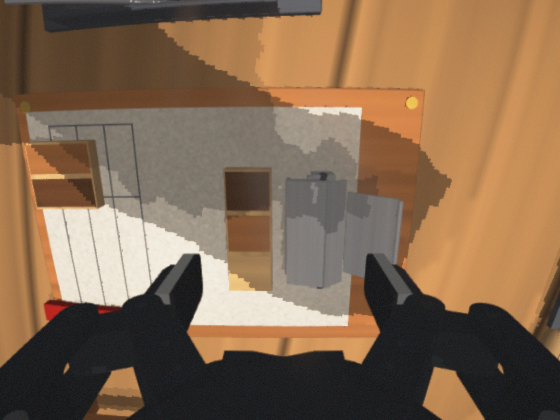

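```bash
python3 - <<'E'
from ms import *
sm([(224.5,168),(271,168),(272,291),(228,291)])
print("jaw",r(back(c,[(286,178),(286,285)],.008)),"tongue tip",r(back(c,[(403,201)],.033)))
p=monitor.observe()['position']
M=R.from_euler('xyz',monitor.observe()['tool_rot']).as_matrix()
for h in (0,4,9,14):
  print(h,[proj(c,[p+M@np.array([h*1e-3,s*.037,-.011])]).round(0).tolist() for s in(-1,1)])
E
```

```text
sample [-44.   -2.9] -0.7 0.68
jaw [[-21.1  30.6]
 [-21.  -41.7]] tongue tip [[42.1 22.9]]
0 [[[199.0, 251.0]], [[370.0, 251.0]]]
4 [[[201.0, 247.0]], [[367.0, 247.0]]]
9 [[[204.0, 243.0]], [[365.0, 243.0]]]
14 [[[206.0, 239.0]], [[362.0, 239.0]]]
```

Call:
arm_command(
  delta_pos=[
    [0.6, -0.02, 0],
    [0.5, 0, 0],
    [0.3, 0, 0],
    [0, 0, 0],
  ],
  rotation=[
    [0, 0, 0.05],
    [0, 0, 0],
    [0, 0, 0],
    [0, 0, 0],
  ],
)

```text
clock: 9.5
position: [0.5852, -0.0152, 0.0287]
tool_rot: [2.452, 1.57, 1.048]
force: [0.8, -0.6, 0.8]
grip_width: 0.0742
```

Call:
arm_command(
  delta_pos=[
    [0.1, 0, 0],
    [0.1, 0, 0],
    [0.1, 0, 0],
    [0, 0, 0],
  ],
  rotation=[
    [0, 0, 0],
    [0, 0, 0],
    [0, 0, 0],
    [0, 0, 0],
  ],
)

```text
clock: 9.9
position: [0.5862, -0.0152, 0.0203]
tool_rot: [1.875, 1.568, 0.472]
force: [-2.5, 0.6, 5.2]
grip_width: 0.0742
```

```bash
python3 st.py -22.5 0 10
```

```text
t 9.9 board x,y,z mm [-21.5  -0.4  20.3] F [-2.5  0.6  5.2] w 74.2
 rot to go (units of 6deg) [-0.01 -0.01 -0.02]
 to target, tool mm [10.3 -1.  -0.4]  now-axes [10.3 -1.1 -0.4]
```

Call:
arm_command(
  delta_pos=[
    [0.1, -0.05, 0],
    [0.1, 0, 0],
    [0.05, 0, 0],
    [0, 0, 0],
  ],
  rotation=[
    [0, 0, 0],
    [0, 0, 0],
    [0, 0, 0],
    [0, 0, 0],
  ],
)

```text
clock: 10.3
position: [0.5849, -0.0155, 0.0141]
tool_rot: [1.851, 1.567, 0.447]
force: [-1.5, 1.5, 7.7]
grip_width: 0.0743
```

```bash
python3 st.py -22.5 0 10
```

```text
t 10.3 board x,y,z mm [-22.8  -0.5  14.1] F [-1.5  1.5  7.7] w 74.3
 rot to go (units of 6deg) [-0.02 -0.01 -0.03]
 to target, tool mm [ 4.1  0.3 -0.5]  now-axes [ 4.1  0.3 -0.5]
```

Call:
arm_command(
  delta_pos=[
    [0.08, 0, 0],
    [0.05, 0, 0],
    [0, 0, 0],
  ],
  rotation=[
    [0, 0, 0],
    [0, 0, 0],
    [0, 0, 0],
  ],
)

```text
clock: 10.6
position: [0.5844, -0.0156, 0.0126]
tool_rot: [2.112, 1.567, 0.708]
force: [-3.7, 0.8, 10.0]
grip_width: 0.0742
```

Call:
arm_command(
  delta_pos=[
    [0.04, 0, 0],
    [0, 0, 0],
  ],
  rotation=[
    [0, 0, 0],
    [0, 0, 0],
  ],
)

```text
clock: 10.8
position: [0.5845, -0.0156, 0.0128]
tool_rot: [2.099, 1.566, 0.695]
force: [-1.9, 0.5, 9.0]
grip_width: 0.0745
```

```bash
python3 st.py -22.5 0 10
```

```text
t 10.8 board x,y,z mm [-23.2  -0.4  12.8] F [-1.9  0.5  9. ] w 74.5
 rot to go (units of 6deg) [-0.02 -0.02 -0.04]
 to target, tool mm [ 2.8  0.7 -0.4]  now-axes [ 2.8  0.7 -0.4]
```

Call:
arm_command(
  delta_pos=[
    [0.1, 0, 0],
  ],
  rotation=[
    [0, 0, 0],
  ],
)

```text
clock: 10.9
position: [0.5848, -0.0156, 0.0112]
tool_rot: [2.044, 1.565, 0.64]
force: [-20.3, 1.9, 60.7]
grip_width: 0.0741
```

```bash
python3 st.py -22.5 0 10;  python3 - <<'E'
from h import *
im=optics.grab_frame("scene");K=cam("scene")
u,v=proj(K,[[.6,-.01,.01]])[0].astype(int);print(u,v)
cv2.imwrite("pics/s1.png",cv2.resize(im[v-55:v+45,u-65:u+65,::-1],None,fx=6,fy=6,interpolation=cv2.INTER_CUBIC))
im=optics.grab_frame("wrist");cv2.imwrite("pics/w7.png",im[:,:,::-1])
E
python3 st.py
```

```text
t 10.9 board x,y,z mm [-22.9  -0.5  11.2] F [-20.3   1.9  60.7] w 74.1
 rot to go (units of 6deg) [-0.02 -0.03 -0.05]
 to target, tool mm [ 1.2  0.4 -0.5]  now-axes [ 1.2  0.4 -0.5]
270 228
t 11.0 board x,y,z mm [-23.   -0.5  11.6] F [-15.5   1.2  39.9] w 74.1
 rot to go (units of 6deg) [-0.02 -0.03 -0.05]
```

View pics/w7.png

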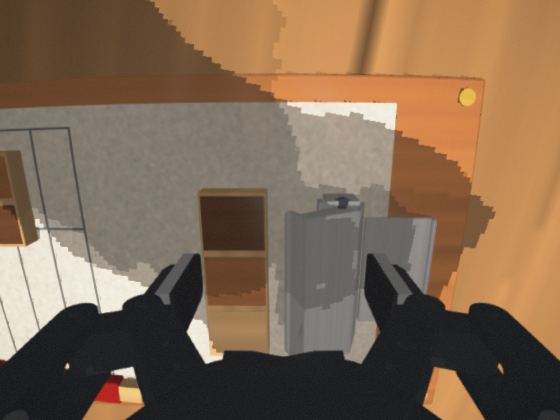

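Call:
arm_command(
  delta_pos=[
    [-0.02, 0, 0],
    [0, 0.05, 0],
    [0.02, 0.1, 0],
  ],
  rotation=[
    [0, 0, 0],
    [0, 0, 0],
    [0, 0, 0],
  ],
)

```text
clock: 11.3
position: [0.5874, -0.0152, 0.0138]
tool_rot: [2.557, 1.566, 1.152]
force: [-8.9, -1.4, 8.9]
grip_width: 0.0743
```

```bash
python3 st.py 0 0 12.3
```

```text
t 11.3 board x,y,z mm [-20.3  -0.5  13.8] F [-8.9 -1.4  8.9] w 74.3
 rot to go (units of 6deg) [-0.03 -0.04 -0.03]
 to target, tool mm [ 1.5 20.3 -0.5]  now-axes [ 1.5 20.3 -0.6]
```

Call:
arm_command(
  delta_pos=[
    [0.06, 0.1, 0],
    [0.04, 0.1, 0],
    [0.04, 0.1, 0],
  ],
  rotation=[
    [0, 0, 0],
    [0, 0, 0],
    [0, 0, 0],
  ],
)

```text
clock: 11.6
position: [0.5904, -0.0149, 0.0116]
tool_rot: [-2.254, 1.56, 2.624]
force: [-36.9, -0.9, 58.6]
grip_width: 0.0742
```

```bash
python3 st.py 0 0 12.3
```

```text
t 11.6 board x,y,z mm [-17.3  -0.8  11.6] F [-36.9  -0.9  58.6] w 74.2
 rot to go (units of 6deg) [-0.04 -0.07  0.08]
 to target, tool mm [-0.7 17.3 -0.8]  now-axes [-0.8 17.2 -0.9]
```

Call:
arm_command(
  delta_pos=[
    [-0.03, 0.05, 0],
    [0.02, 0.1, -0.03],
    [0.02, 0.1, 0],
  ],
  rotation=[
    [0, 0, 0],
    [0, 0, 0],
    [0, 0, 0],
  ],
)

```text
clock: 11.9
position: [0.5944, -0.0138, 0.0132]
tool_rot: [-2.091, 1.554, 2.785]
force: [-5.4, -0.6, 7.8]
grip_width: 0.0746
```

```bash
python3 st.py 0 0 12.3
```

```text
t 11.9 board x,y,z mm [-13.2  -0.4  13.2] F [-5.4 -0.6  7.8] w 74.6
 rot to go (units of 6deg) [-0.06 -0.08  0.14]
 to target, tool mm [ 0.9 13.2 -0.4]  now-axes [ 0.7 13.2 -0.5]
```

Call:
arm_command(
  delta_pos=[
    [0.03, 0.1, 0],
    [0.02, 0.1, 0],
    [0.02, 0.1, 0],
  ],
  rotation=[
    [0, 0, 0.05],
    [0, 0, 0.05],
    [0, 0, 0.03],
  ],
)

```text
clock: 12.2
position: [0.6004, -0.0133, 0.0123]
tool_rot: [-2.56, 1.56, 2.315]
force: [-13.5, -1.2, 19.5]
grip_width: 0.0743
```

```bash
python3 st.py 0 0 12.3
```

```text
t 12.2 board x,y,z mm [-7.1 -0.9 12.3] F [-13.5  -1.2  19.5] w 74.3
 rot to go (units of 6deg) [-0.06 -0.09  0.06]
 to target, tool mm [-0.   7.1 -0.9]  now-axes [-0.   7.1 -0.9]
```

Call:
arm_command(
  delta_pos=[
    [0.01, 0.1, 0],
    [0.02, 0.08, 0],
  ],
  rotation=[
    [0, 0, 0],
    [0, 0, 0],
  ],
)

```text
clock: 12.4
position: [0.6037, -0.013, 0.0124]
tool_rot: [-2.362, 1.557, 2.512]
force: [-14.1, -0.9, 18.0]
grip_width: 0.0746
```

```bash
python3 st.py 0 0 12.3
```

```text
t 12.4 board x,y,z mm [-3.9 -1.2 12.4] F [-14.1  -0.9  18. ] w 74.6
 rot to go (units of 6deg) [-0.07 -0.1   0.1 ]
 to target, tool mm [ 0.1  3.9 -1.2]  now-axes [ 0.1  3.9 -1.2]
```

Call:
arm_command(
  delta_pos=[
    [0.0, 0.08, 0],
    [0.02, 0.08, 0],
  ],
  rotation=[
    [0, 0, 0],
    [0, 0, 0],
  ],
)

```text
clock: 12.6
position: [0.6069, -0.0128, 0.0127]
tool_rot: [-2.263, 1.554, 2.61]
force: [-9.4, -0.2, 13.3]
grip_width: 0.0744
```

```bash
python3 st.py 0 0 12.3;  python3 - <<'E'
from h import *
im=optics.grab_frame("wrist");cv2.imwrite("pics/w8.png",im[:,:,::-1])
E
python3 st.py
```

```text
t 12.6 board x,y,z mm [-0.7 -1.5 12.7] F [-9.4 -0.2 13.3] w 74.4
 rot to go (units of 6deg) [-0.08 -0.1   0.12]
 to target, tool mm [ 0.4  0.7 -1.5]  now-axes [ 0.4  0.6 -1.5]
t 12.65 board x,y,z mm [-0.6 -1.5 12.6] F [-9.6 -1.3 13.4] w 74.0
 rot to go (units of 6deg) [-0.08 -0.1   0.12]
```

View pics/w8.png

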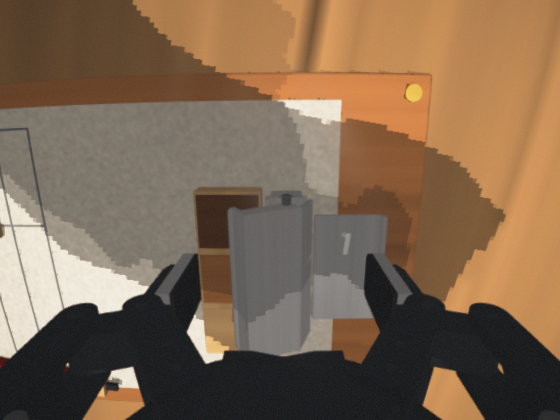

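Call:
arm_command(
  delta_pos=[
    [0.01, 0.07, -0.02],
    [0.01, 0.07, 0],
  ],
  rotation=[
    [0, 0, 0],
    [0, 0, 0],
  ],
)

```text
clock: 12.85
position: [0.6084, -0.0126, 0.0128]
tool_rot: [-2.124, 1.549, 2.748]
force: [-15.7, -0.2, 17.6]
grip_width: 0.074
```

```bash
python3 - <<'E'
from h import *
from ms import *
im=optics.grab_frame("wrist");cv2.imwrite("pics/w9.png",im[:,:,::-1])
E
python3 st.py 0 0 12.3
```

```text
t 12.9 board x,y,z mm [ 0.8 -1.5 12.8] F [-13.2  -1.   17.9] w 74.3
 rot to go (units of 6deg) [-0.09 -0.11  0.18]
 to target, tool mm [ 0.5 -0.8 -1.5]  now-axes [ 0.5 -0.8 -1.5]
```

Call:
arm_command(
  delta_pos=[
    [0.01, 0.1, 0],
  ],
  rotation=[
    [0, 0, 0],
  ],
)

```text
clock: 13.0
position: [0.6086, -0.0125, 0.0127]
tool_rot: [-2.048, 1.544, 2.824]
force: [-27.4, -2.3, 26.9]
grip_width: 0.0743
```

Call:
arm_command(
  delta_pos=[
    [0.01, 0.1, 0],
  ],
  rotation=[
    [0, 0, 0],
  ],
)

```text
clock: 13.1
position: [0.6087, -0.0125, 0.0127]
tool_rot: [-1.998, 1.538, 2.874]
force: [-26.6, -1.3, 31.6]
grip_width: 0.0747
```

```bash
python3 - <<'E'
from h import *
from ms import *
im=optics.grab_frame("wrist");cv2.imwrite("pics/w10.png",im[:,:,::-1])
a=cv2.imread("pics/w8.png")[150:370,150:350];b=im[150:370,150:350,::-1]
cv2.imwrite("pics/cmp.png",cv2.resize(np.hstack([a,b]),None,fx=2,fy=2,interpolation=cv2.INTER_CUBIC))
E
python3 st.py 0 0 12.3
```

```text
t 13.15 board x,y,z mm [ 1.1 -1.5 12.8] F [-26.2  -1.   30.8] w 74.1
 rot to go (units of 6deg) [-0.1  -0.13  0.29]
 to target, tool mm [ 0.5 -1.1 -1.5]  now-axes [ 0.5 -1.1 -1.5]
```

View pics/cmp.png

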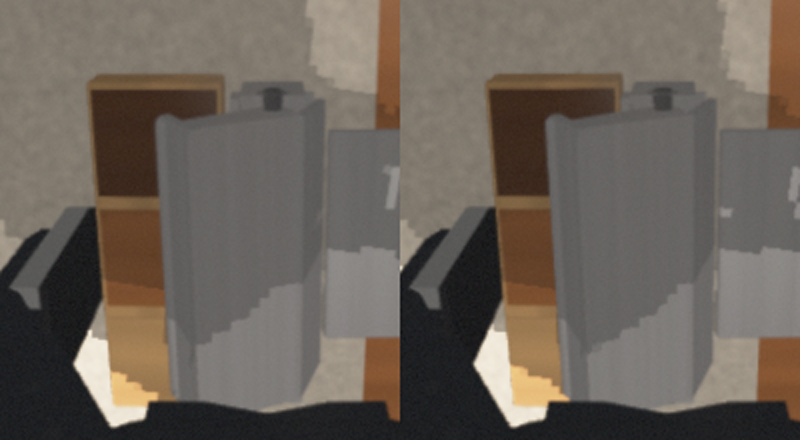

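Call:
arm_command(
  delta_pos=[
    [0.0, 0, 0],
    [0.02, -0.1, 0],
    [0.02, -0.06, 0],
  ],
  rotation=[
    [0, 0, 0],
    [0, 0, 0],
    [0, 0, 0],
  ],
)

```text
clock: 13.45
position: [0.6047, -0.0132, 0.0139]
tool_rot: [-2.032, 1.54, 2.839]
force: [2.8, 0.5, 3.5]
grip_width: 0.0743
```

```bash
python3 st.py 0 0 12.3
```

```text
t 13.45 board x,y,z mm [-2.9 -1.6 13.9] F [2.8 0.5 3.5] w 74.3
 rot to go (units of 6deg) [-0.09 -0.13  0.26]
 to target, tool mm [ 1.6  2.9 -1.6]  now-axes [ 1.5  3.  -1.6]
```

Call:
arm_command(
  delta_pos=[
    [-0.12, 0, 0],
    [-0.12, 0, 0],
    [-0.12, 0, 0],
    [-0.15, 0, 0],
    [-0.2, 0, 0],
    [-0.5, 0, 0],
    [-0.8, 0, 0],
    [-1, 0, 0],
    [-0.8, 0, 0],
  ],
  rotation=[
    [0, 0, 0],
    [0, 0, 0],
    [0, 0, 0],
    [0, 0, 0],
    [0, 0, 0],
    [0, 0, 0],
    [0, 0, 0],
    [0, 0, 0.26],
    [0, 0, 0],
  ],
)

```text
clock: 14.35
position: [0.6056, -0.0147, 0.133]
tool_rot: [-2.761, 1.555, 2.11]
force: [0.0, 0.0, -0.2]
grip_width: 0.0744
```

```bash
python3 st.py 0 0 112;  python3 - <<'E'
from ms import *
im=optics.grab_frame("wrist")
cv2.imwrite("pics/w11.png",im[:,:,::-1])
E
```

```text
t 14.35 board x,y,z mm [ -2.3  -3.2 133. ] F [ 0.   0.  -0.2] w 74.4
 rot to go (units of 6deg) [-0.1  -0.14  0.05]
 to target, tool mm [21.   2.3 -3.2]  now-axes [21.   2.3 -2.9]
```

Call:
arm_command(
  delta_pos=[
    [-0.8, -0.3, 0],
    [-0.8, -0.5, -0.6],
    [-0.5, -0.5, -1],
    [0, -0.5, -1],
    [0, -0.5, -1],
    [0, -0.5, -1],
    [0, -0.5, -1],
    [0, 0, -1],
    [0, 0, 0],
    [0, 0, 0],
  ],
  rotation=[
    [0, 0, 0],
    [0, 0, 0],
    [0, 0, 0],
    [0, 0, 0],
    [0, 0, 0],
    [0, 0, 0],
    [0, 0, 0],
    [0, 0, 0],
    [0, 0, 0],
    [0, 0, 0],
  ],
)

```text
clock: 15.4
position: [0.4741, 0.169, 0.215]
tool_rot: [2.744, 1.553, 1.329]
force: [-0.1, -0.8, 0.6]
grip_width: 0.074
```

```bash
python3 st.py; python3 - <<'E'
from h import *
from st import B
im=optics.grab_frame("top"); cv2.imwrite("pics/top9.png",im[:,:,::-1]); c=cam("top")
cs,s=np.cos(B[2]),np.sin(B[2])
def W(x,y,z): return [B[0]+cs*x-s*y,B[1]+s*x+cs*y,z]
# rectified view in board frame at z=13mm, 1mm/px
xs=np.arange(-190,60);ys=np.arange(60,-61,-1)
def rect(im):
    P=np.array([W(x/1e3,y/1e3,.013) for y in ys for x in xs]); uv=proj(c,P).astype(np.float32).reshape(len(ys),len(xs),2)
    return cv2.remap(im,uv[...,0],uv[...,1],cv2.INTER_LINEAR)
r1=rect(im); r0=rect(cv2.cvtColor(cv2.imread("pics/top0.png"),cv2.COLOR_BGR2RGB))
np.save("r1.npy",r1)
for y in (36,30,20,0,-20,-30,-36):
    row=r1[60-y]; print(y,[(int(xs[i]),*map(int,row[i])) for i in range(140,182,3)])
for x in(-34,-30,-26): print(x,[(int(ys[i]),*map(int,r1[i,x+190])) for i in list(range(12,30,2))+list(range(92,110,2))])
d=np.abs(im.astype(int)-cv2.cvtColor(cv2.imread("pics/top0.png"),cv2.COLOR_BGR2RGB)).max(2)
n,_,st,ce=cv2.connectedComponentsWithStats((d>60).astype(np.uint8))
print([ (a.tolist()) for a in st[1:] if a[4]>15])
E
```

```text
t 15.4 board x,y,z mm [-100.9  200.   215. ] F [-0.1 -0.8  0.6] w 74.0
 rot to go (units of 6deg) [-0.13 -0.16 -0.07]
36 [(-50, 227, 214, 187), (-47, 225, 209, 183), (-44, 229, 214, 188), (-41, 229, 213, 188), (-38, 139, 124, 107), (-35, 127, 83, 43), (-32, 113, 67, 33), (-29, 112, 66, 33), (-26, 109, 64, 33), (-23, 107, 64, 32), (-20, 108, 69, 35), (-17, 107, 66, 32), (-14, 105, 61, 28), (-11, 132, 90, 53)]
30 [(-50, 231, 220, 194), (-47, 230, 217, 191), (-44, 230, 217, 191), (-41, 236, 222, 195), (-38, 143, 121, 92), (-35, 125, 85, 47), (-32, 100, 55, 30), (-29, 103, 59, 32), (-26, 102, 57, 29), (-23, 123, 109, 99), (-20, 137, 134, 131), (-17, 136, 132, 127), (-14, 183, 175, 168), (-11, 184, 177, 168)]
20 [(-50, 230, 218, 192), (-47, 231, 221, 194), (-44, 230, 218, 191), (-41, 232, 217, 191), (-38, 141, 127, 108), (-35, 130, 86, 46), (-32, 98, 54, 28), (-29, 102, 57, 30), (-26, 94, 50, 21), (-23, 128, 114, 107), (-20, 132, 130, 128), (-17, 124, 119, 115), (-14, 182, 174, 168), (-11, 183, 176, 168)]
0 [(-50, 228, 216, 187), (-47, 227, 214, 188), (-44, 228, 215, 188), (-41, 219, 201,
[... 1959 characters left out ...]
29, 215, 188), (44, 232, 219, 193), (42, 227, 213, 189), (40, 218, 192, 158), (38, 166, 127, 89), (36, 109, 64, 33), (34, 104, 57, 27), (32, 104, 58, 28), (-32, 233, 178, 106), (-34, 227, 172, 104), (-36, 224, 169, 99), (-38, 227, 171, 102), (-40, 225, 187, 132), (-42, 230, 218, 191), (-44, 229, 216, 190), (-46, 226, 213, 187), (-48, 227, 214, 188)]
[[16, 156, 147, 242, 18744], [52, 159, 24, 7, 30], [0, 171, 46, 41, 1498], [271, 188, 30, 21, 458], [268, 218, 44, 20, 403], [274, 246, 47, 23, 730], [16, 269, 35, 51, 374], [206, 282, 11, 11, 79], [46, 287, 2, 14, 16], [0, 292, 9, 9, 66], [11, 311, 4, 10, 20], [19, 310, 17, 20, 134], [0, 314, 6, 7, 38], [83, 398, 7, 18, 71], [3, 413, 18, 7, 42]]
```

```bash
python3 -c "
from workcell import bot; print(bot.job_done())"
```

```text
the job is handed in; nothing more can be done
None
```

The long finish sample is clamped under the clip and the job is handed in, at about 15.5 s on the robot's clock.

**What I did**
- I nudged the sample sideways onto the centre line and slid it, straightened, to just short of the jaw.
- With the fingers about 74 mm apart, one fingertip pressed the tongue to its stop while the other pushed the sample in. It stopped against the base plate at about 27 N resistance.
- I backed the pushing finger off 4 mm, let the tongue up, and moved clear.

**Last checks (top camera, arm clear)**
- **Depth:** the rear edge is at x of about -37 to -38 mm all along its length. Fully home would be -37 mm, so it is straight and home within the camera's accuracy.
- **Centring:** the ends are at about +39.5 and -41 mm, within about 1 mm of centre.
- **Clip:** the jaw edge lies over the sample; I did not measure the clip angle.
- **Other objects:** no image change at the square sample or pencil. A small patch on the block plane's yellow knob did change. I take it to be shadow, because the arm did not go near it, but I did not confirm that.

**Irregularities**
- While holding the tongue on its stop, the fingertip force peaked at about 60 N in two moments. The wrist limit of 120 N was not reached.
- The tool tilted about 1.7° while pushing.
- I had reached the 12-picture viewing limit, so the final check used pixel values, not a viewed picture.

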